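# Close a steam cleaner's filler neck with its click-stop safety cap

### The job

The bench steam cleaner has been filled with water: close its filler neck with the black click-stop cap that stands on the table. Set the cap's two lugs through the slots of the neck, press it gently down on its seal until the lugs can pass under the flange, and turn it clockwise; it should not click before the lugs are under and have come up against their stop. Then turn on, and stop once the ratchet has clicked over twice (three clicks at most), let go, and leave the pen, the timer and the tally counter where they are.

Things in the scene. Friction and masses are not known exactly. Their poses are not given: they have to be found in the camera images.
- filler_cap: Black cap, 66 mm across, 61 mm high, 0.12 kg, upright on the table on its steel foot. This is its core; origin: centre of the foot's underside, z up, x along its two lugs; same half a turn round. Foot 28 mm across, tapered to 19 mm over its lowest 5.5 mm. Rubber seal ring 56 mm across, its underside at z = 15 mm; black shell from z = 21 to 37 mm, grip bar on top
- cap_lug (a point): Outer end of one of the core's two lugs, 20.5 mm from the cap's axis along its +x; the other points the other way. Lugs are 8 mm wide and reach from 6 to 10 mm above the foot's underside
- cap_bar (a point): Middle of the grip bar on the cap's shell, 49 mm above the foot's underside; x along the bar, z up. Bar 60 mm long, 16 mm wide, from 37 to 61 mm above the foot. At the start it lies right above the lugs. Turned clockwise the shell drives the core up to 0.3 to 0.4 N m, then slips over saw teeth: 10 degrees (0.175 rad) a click, the torque dropping sharply at each. Anticlockwise it drives firmly
- filler_neck (a point): Centre of the flat rim of the cleaner's steel filler neck, 138 mm above the table; z up, x along its two slots (away from the cleaner's front). Bore 31 mm; slots 11 mm wide, out to 23 mm from the axis along +x and -x. Lugs beside the slots stand on the rim (foot 6 mm below the rim); over the slots the cap drops until the seal touches (foot 15 mm below the rim)
- neck_track (a point): Track under the neck's flange, clockwise of a slot. Pressed on 1 mm (12 to 20 N) the lugs pass under, and the cap turns clockwise to a stop 0.55 to 1.75 rad from the slots: where, differs each time (set to the seal's wear) and is not seen. Pressed too little, the lugs catch on the slots' sides and the cap clicks there; over 40 N harms the seal. Once turned under, it stays by itself
- steam_cleaner: White and grey bench steam cleaner, 190 x 150 mm, deck 115 mm high, fixed. Origin: centre of its underside, x from front (towards the robot) to rear. Filler neck 28 mm in front of the centre; carrying handle across the rear, 98 mm behind the neck, up to 162 mm high
- pen: Red pen, 145 mm long, 12 mm thick, lying on the table between cap and cleaner; bystander. Origin under its middle
- dial_timer: Round kitchen timer, 64 mm across, 37 mm high, right of the cleaner; bystander. Origin under its centre
- tally_counter: Small hand tally counter, 26 x 50 x 56 mm, standing near the timer; bystander. Origin under its centre

How it is judged:
On the way, in this order (a step that is already met when the one before it is completed fails the run):
1. the cap's lugs are down in the slots of the filler neck (horizontal distance between filler_cap and filler_neck below 0.003 m and z of filler_cap in the frame of filler_neck below -0.0135 m), for 0.1 s.
2. the cap is pressed on and turned, its lugs well under the neck's flange (angle between the x axis of filler_cap and the x axis of filler_neck, either way round above 0.45 rad and z of filler_cap in the frame of filler_neck below -0.0153 m), for 0.05 s.
3. the ratchet has clicked over at least twice (angle between the x axis of cap_bar and the x axis of filler_cap, either way round above 0.29 rad), for 0.05 s.
At the end, for the whole second after the job is handed in: The cap sits upright in the filler neck (within 3 mm of its axis, foot at least 15.3 mm below the rim, tilt under 0.08 rad), its lugs turned more than 0.45 rad from the slots, its bar two or three clicks (0.29 to 0.60 rad) on from its lugs, at rest and let go (all of step 2 and horizontal distance between filler_cap and filler_neck below 0.003 m and angle between filler_cap's own z axis and vertical below 0.08 rad and angle between the x axis of cap_bar and the x axis of filler_cap, either way round between 0.29 and 0.6 rad and linear speed of filler_cap below 0.02 m/s); the robot touches nothing.
It fails at once if the cap is pressed onto the neck with more than 40 N before its lugs are under the flange (angle between the x axis of filler_cap and the x axis of filler_neck, either way round below 0.2 rad and contact force between filler_cap and steam_cleaner above 40 N).
It fails at once if the cap is clicked over more than three times (angle between the x axis of cap_bar and the x axis of filler_cap, either way round above 0.67 rad).
It fails at once if the pen, the dial timer or the tally counter is moved by more than 20 mm (distance of any of pen, dial_timer, tally_counter from where it was at the start of the episode above 0.02 m).
It also fails if it takes over 72 s, if anything falls off the work surface, if the arm or the gripper's body presses on something with over 40 N, if the wrist force passes 120 N, or if a joint passes its speed limit or range.

### The arm

A 6-joint arm with a two-finger parallel gripper is mounted at the origin on a cart in front of the work surface, level with it; the furniture and walls round the work are solid. World frame = base frame: x ahead of the robot, y to its left, z up, the work surface at z = 0. Lengths are in m, angles in rad, forces in N, time in s.
With the tool pointing down it reaches from about 0.275 to 0.725 m from the base axis. Payload 5.6 kg.
Tool frame: the origin (TCP) lies on the centre line of the jaws, within the pads' length; the fingertips stand 22 mm ahead of it and the grasp point (between the pads) lies 3 mm ahead of it; z points along the fingers, y is the line along which they close (so a half turn about z gives the same grasp; the last joint's range is limited). The gripper opens to 85 mm and grips with 20 to 120 N. Pads are 22 mm wide; open, the fingers measure 114 mm over their backs; the gripper's body (76 mm by 85 mm) begins 54 mm behind the grasp point. The pads swing forward as they close: fully open they stand 13 mm farther back than shut.
Start: joints at [1.51, 0.255, 0.108, 0, -1.424, -0.285], TCP at [0.186, 0.517, 0.253] pointing down, gripper open.
Joint ranges: [-2.95, 2.95], [-1.21, 1.97], [-1.09, 1.5], [-2.87, 1.71], [-2.94, -0.07], [-3.05, 3.05]. Speed limits (rad/s): [2.57, 2.57, 3.14, 3.14, 3.14, 3.14].

### API

Orientations are given as a 3x3 rotation matrix whose columns are the frame's x, y, z axes.
In Python, from rig import manip, inverse_kinematics, read_camera, hand_in gives the robot as it stands. Calls block until the motion is done:
- manip.movep(position, orientation): joint-space move of the TCP to a pose.
- manip.movel(position, rotation=None, max_speed=0.15): straight line of the TCP; rotation=None keeps the orientation; max_speed is the mean speed in m/s.
- manip.goto_joints(angles): joint-space move.
- manip.let_go() and manip.gripper_close(): open the fingers fully, or close them until they stop; the grip force is fixed at half the most.
- manip.dwell(seconds).
- inverse_kinematics(position, orientation): joint angles nearest the present ones, or None.
- manip.get_obs(): the state.
- read_camera(name): name is "scene" or "top" or "wrist"; returns a dict with "image" (420x560x3 uint8, blue, green, red), "depth" (420x560 float32, m along the optical axis (not along the pixel's ray), 0 where there is no reading), "fx", "fy", "cx", "cy" (pixels), "distortion" ([k1, k2, p1, p2, k3] as OpenCV has them; the pictures are not rectified), "R" (3x3) and "t" (3): a world point X has camera coordinates R X + t. Camera axes: x right, y down, z forward; pixel columns grow to the right and rows downward; lengths in m; the calibration is good to about 2 mm. A picture is of the moment at which its call begins.
A pose or a line that the arm cannot do raises manip.MotionError and nothing moves.
- hand_in(): hands the job in; it is judged then, once.
The state is a dict: "t": time; "joints": joint angles; "qd": joint speeds; "tau": joint torques, N m; "tcp_pos": TCP position; "ee_rot": TCP orientation; "force": force on the tool from outside, world axes, zero at the start; "ft_torque": the same for the moment, N m; "grip_width": finger opening in m; "gripper_force": force on a finger pad.
Only numpy, scipy, OpenCV 4.12 (cv2) and the standard library are available. Lean on these libraries where they do the work, as an engineer would, in place of code of your own. Each camera call takes 0.05 s, during which the arm holds its last target. There are 200 camera calls.

## Working session

There is one attempt and no reset: what is moved stays moved. The work goes in short steps, each a Python script; the robot and the scene stay as the last script left them, time stands still between calls to the robot, and variables do not carry over. Pictures are saved under pics/ and viewed, at most 10 in all, crops included, and the job is handed in when it is done.

```bash
ls; mkdir -p pics; python3 - <<'E'
from rig import manip, read_camera
import cv2, numpy as np
ims=[]
for n in ("scene","top"):
    c=read_camera(n); np.savez(f"{n}0.npz",**c); cv2.imwrite(f"pics/{n}0.png",c["image"]); print(n,c["fx"],c["cx"],c["distortion"],c["R"],c["t"])
print(manip.get_obs())
E
```

```text
pics
scene 546.2775122272703 275.2775962112576 [-0.17647615  0.          0.          0.          0.        ] [[ 0.66559582 -0.74616179 -0.01499284]
 [-0.36531895 -0.30822465 -0.87837329]
 [ 0.65078742  0.59011876 -0.47774008]] [-0.45850131  0.21660474  1.08741522]
top 415.3434213422122 282.3611134281567 [-0.0370592  0.         0.         0.         0.       ] [[ 0.01415212 -0.99980535  0.01374689]
 [-0.99095336 -0.01585918 -0.13326636]
 [ 0.13345844 -0.01173653 -0.99098491]] [-0.20320644  0.48755188  1.03745638]
{'t': 0.1, 'joints': array([ 1.50955352e+00,  2.55670490e-01,  1.07094706e-01, -4.01856636e-04,
       -1.42390891e+00, -2.84614019e-01]), 'qd': array([ 0.00090787, -0.00067191,  0.00248928,  0.00173016,  0.0007211 ,
        0.00198804]), 'tau': array([-2.89291478e-03, -3.87602949e+01,  2.38473272e+01,  5.37799224e+00,
       -3.80488986e-03, -5.60013689e-06]), 'tcp_pos': array([0.18625993, 0.51705234, 0.25248292]), 'ee_rot': array([[ 9.40765300e-01, -3.39058107e-01, -5.00119144e-04],
       [-3.39058463e-01, -9.40763839e-01, -1.66086299e-03],
       [ 9.26350561e-05,  1.73205190e-03, -9.99998496e-01]]), 'force': array([-0.39772908,  1.24716215, -0.08450522]), 'ft_torque': array([-0.00963169,  0.0295816 , -0.03122331]), 'gripper_force': 0.0, 'grip_width': 0.08564579505804136}
```

View pics/scene0.png

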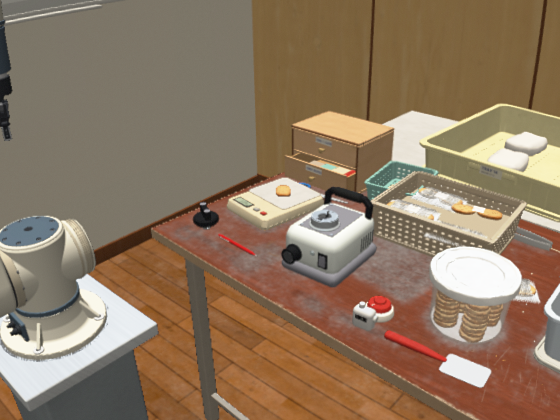

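View pics/top0.png

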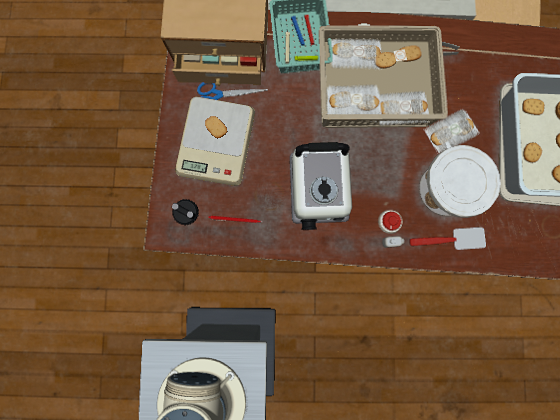

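The scene view shows the cap at (206,215) and the neck at (324,216). In the top view the cap is at (185,211), the neck at (324,189), the pen at (234,219), the timer at (391,221) and the counter at (394,241). I'll get rough positions from these, then go there with the wrist camera.

```bash
cat > h.py <<'E'
import numpy as np, cv2
def K(c): return np.array([[c["fx"],0,c["cx"]],[0,c["fy"],c["cy"]],[0,0,1.]])
def ray(c,px):
    p=cv2.undistortPoints(np.array(px,float).reshape(-1,1,2),K(c),np.array(c["distortion"])).reshape(-1,2)
    R=np.array(c["R"]);o=-R.T@np.array(c["t"])
    return o,np.c_[p,np.ones(len(p))]@R
def plane(c,px,z):
    o,d=ray(c,px); return o+d*((z-o[2])/d[:,2])[:,None]
def tri(views):  # [(cam,pixel),...] -> point, residual
    A=np.zeros((3,3));b=np.zeros(3);L=[]
    for c,p in views:
        o,d=ray(c,p);d=d[0]/np.linalg.norm(d[0]);P=np.eye(3)-np.outer(d,d);A+=P;b+=P@o;L.append((o,P))
    X=np.linalg.solve(A,b); return X,max(np.linalg.norm(P@(X-o)) for o,P in L)
def down(a):  # tool down, tool y (closing line) at angle a from world x
    y=np.array([np.cos(a),np.sin(a),0]);z=np.array([0,0,-1.]);return np.c_[np.cross(y,z),y,z]
E
python3 - <<'E'
from h import *
from rig import manip, read_camera, inverse_kinematics
t=np.load("top0.npz");s=np.load("scene0.npz")
print("cap",plane(t,(185,211),.05),tri([(t,(185,211)),(s,(206,214))]))
print("neck",plane(t,(324,189),.138),tri([(t,(324,189)),(s,(324,216))]))
print("pen",plane(t,[(209,217),(260,221)],.006)); print("timer,counter",plane(t,[(391,221),(394,241)],.037))
o=manip.get_obs(); c=read_camera("wrist"); R=o["ee_rot"]; 
Rc=np.array(c["R"]);cam=-Rc.T@np.array(c["t"])
print("cam in tool",R.T@(cam-o["tcp_pos"]), R.T@Rc.T, c["fx"],c["cx"],c["cy"])
cap=plane(t,(185,211),.05)[0]
for a in np.arange(-3,3.2,.5):
  print(round(a,1),[None if (q:=inverse_kinematics(np.array([*p[:2],.30]),down(a))) is None else q.round(2)[[0,5]] for p in (cap,plane(t,(324,189),.138)[0])])
E
```

```text
cap [[0.48025327 0.05125232 0.05      ]] (array([0.48104081, 0.05384331, 0.04024715]), np.float64(0.0006038602295621973))
neck [[ 0.52632642 -0.2916445   0.138     ]] (array([ 0.52628639, -0.29141641,  0.13575999]), np.float64(0.0006504094786947726))
pen [[ 0.47089714 -0.00293413  0.006     ]
 [ 0.46242423 -0.13765478  0.006     ]]
timer,counter [[ 0.46435167 -0.47638379  0.037     ]
 [ 0.41290719 -0.48311598  0.037     ]]
cam in tool [ 0.07167984  0.00097263 -0.12117381] [[ 6.37184477e-04 -9.58926424e-01 -2.83654203e-01]
 [ 9.99999500e-01  3.92440481e-04  9.19650084e-04]
 [-7.70559375e-04 -2.83654647e-01  9.58926195e-01]] 303.8700015909216 281.8715063496941 208.1093343001018
-3.0 [array([ 0.43, -0.29]), array([-0.25,  0.39])]
-2.5 [array([0.43, 0.21]), array([-0.25,  0.89])]
-2.0 [array([0.43, 0.71]), array([-0.25,  1.39])]
-1.5 [array([0.43, 1.21]), array([-0.25,  1.89])]
-1.0 [array([0.43, 1.71]), array([-0.25,  2.39])]
-0.5 [array([0.43, 2.21]), array([-0.25,  2.89])]
0.0 [array([0.43, 2.71]), array([-0.25, -2.9 ])]
0.5 [None, array([-0.25, -2.4 ])]
1.0 [array([ 0.43, -2.57]), array([-0.25, -1.9 ])]
1.5 [array([ 0.43, -2.07]), array([-0.25, -1.4 ])]
2.0 [array([ 0.43, -1.57]), array([-0.25, -0.9 ])]
2.5 [array([ 0.43, -1.07]), array([-0.25, -0.4 ])]
3.0 [array([ 0.43, -0.57]), array([-0.25,  0.1 ])]
```

```bash
python3 - <<'E'
from h import *
from rig import manip, read_camera
R=down(-np.pi/2)
i=0
for n,p in (("cap",(.481,.053,.22)),("neck",(.526,-.292,.30))):
    for dy in (.05,-.05):
        pp=np.array(p)+[0,dy,0]
        manip.movep(pp,R); manip.dwell(.15)
        c=read_camera("wrist"); np.savez(f"{n}_{'a' if dy>0 else 'b'}.npz",**c)
    print(manip.get_obs()["t"],manip.get_obs()["joints"].round(2))
L=[np.load(f"{n}_{k}.npz")["image"] for n in("cap","neck") for k in "ab"]
cv2.imwrite("pics/capab.png",cv2.resize(np.hstack([l[60:360,100:460] for l in L[:2]]),(800,333)))
cv2.imwrite("pics/neckab.png",cv2.resize(np.hstack([l[60:360,100:460] for l in L[2:]]),(800,333)))
E
```

```text
2.8833 [ 0.33  0.13 -0.13 -0.   -1.31  1.24]
4.7917 [-0.33  0.41  0.45 -0.   -1.61  1.9 ]
```

View pics/capab.png

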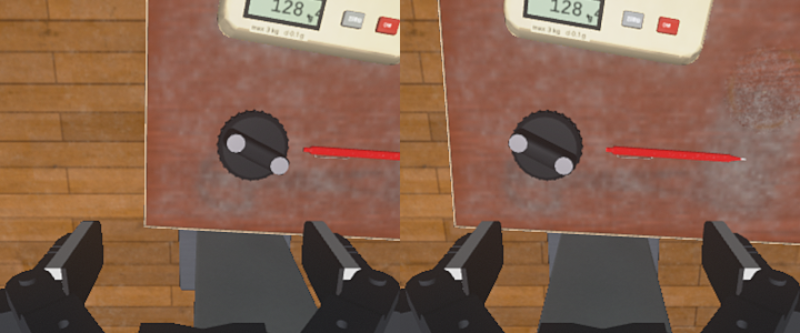

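View pics/neckab.png

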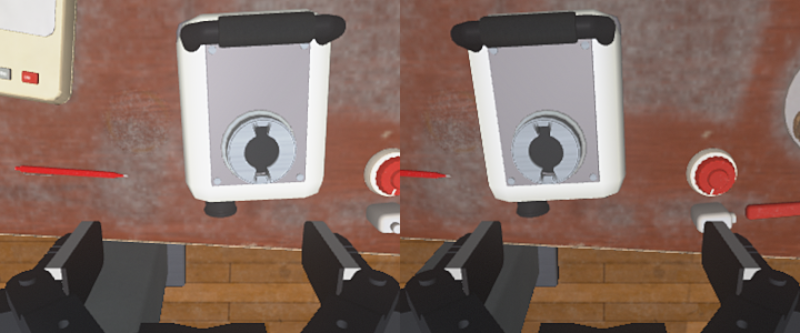

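The cap shows two light end-discs on its bar, at about (235,143)/(279,166) and (518,143)/(564,166) in the montage. The neck's rim is centred at about (264,150)/(544,152), with its slots up and down, roughly along world x. Next I'll measure these with masks, using an enlarged neck view.

```bash
python3 - <<'E'
from h import *
vs={}
for k in "ab":
    c=dict(np.load(f"cap_{k}.npz")); im=c["image"]; g=cv2.cvtColor(im,cv2.COLOR_BGR2HSV)
    x0=100+int((250 if k=="a" else 145)*.9); y0=60+int(150*.9)
    m=((g[...,1]<50)&(g[...,2]>110)).astype(np.uint8); w=np.zeros_like(m); w[y0-40:y0+40,x0-45:x0+45]=1
    n,l,st,ce=cv2.connectedComponentsWithStats(m*w); b=[ce[i] for i in range(1,n) if st[i,4]>60]; b.sort(key=lambda p:p[0]); print(k,np.round(b,1),st[1:,4]); vs[k]=(c,b)
P=[tri([(vs[k][0],vs[k][1][i]) for k in "ab"]) for i in (0,1)]
print(P); A,B=P[0][0],P[1][0]; print("mid",(A+B)/2,"len",np.linalg.norm(A-B),"ang",np.arctan2(*(B-A)[1::-1]))
t=[]
for k in "ab":
    im=np.load(f"neck_{k}.npz")["image"]; x=100+int((264 if k=="a" else 144)*.9);y=60+int(152*.9)
    print(x,y); t.append(cv2.resize(im[y-50:y+50,x-50:x+50],(400,400),interpolation=cv2.INTER_NEAREST))
cv2.imwrite("pics/neckz.png",np.hstack(t))
E
```

```text
a [[312.  188.8]
 [351.2 209.1]] [219 209   1   3]
b [[205.8 188.8]
 [246.9 209. ]] [224 210   2]
[(array([0.48872226, 0.074306  , 0.06201329]), np.float64(1.8813264416289043e-05)), (array([0.46892365, 0.03619647, 0.06224233]), np.float64(7.052820591283542e-05))]
mid [0.47882295 0.05525123 0.06212781] len 0.04294616617617909 ang -2.04993668738945
337 196
229 196
```

View pics/neckz.png

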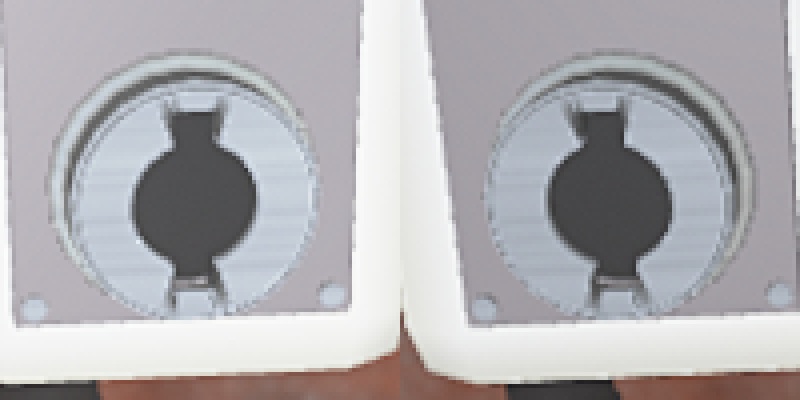

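The enlarged neck shows a bore with clean dark edges (centres about (196,205) and (612,205) in the zoom) and slots up and down, slightly rotated. I'll take two closer views with the camera nearly straight above it.

```bash
python3 - <<'E'
from h import *
from rig import manip, read_camera
R=down(-np.pi/2); V=[];T=[]
for dy in (.03,-.03):
    manip.movep(np.array([.455,-.292+dy,.24]),R); manip.dwell(.2); c=read_camera("wrist"); 
    im=c["image"]; g=cv2.cvtColor(im,cv2.COLOR_BGR2GRAY)
    uv,_=cv2.projectPoints(np.array([[.526,-.292,.138]]),cv2.Rodrigues(np.array(c["R"]))[0],np.array(c["t"]),K(c),np.array(c["distortion"])); u,v=uv.ravel().astype(int)
    m=(g<110).astype(np.uint8); w=np.zeros_like(m); cv2.circle(w,(u,v),int(c["fx"]*.0225/.22),1,-1)
    n,l,st,ce=cv2.connectedComponentsWithStats(m*w,connectivity=4); i=l[v,u]; cs,_=cv2.findContours((l==i).astype(np.uint8),cv2.RETR_EXTERNAL,cv2.CHAIN_APPROX_NONE)
    ct=max(cs,key=len).reshape(-1,2).astype(float); print("blob",i,st[i],(u,v)); V.append((c,ct)); T.append(cv2.resize(im[v-45:v+45,u-45:u+45],(400,400),interpolation=cv2.INTER_CUBIC))
cv2.imwrite("pics/neckc.png",np.hstack(T))
def fit(z):
    out=[]
    for c,ct in V:
        P=plane(c,ct,z)[:,:2]; o=P.mean(0); r=.0155
        for _ in range(30):
            d=P-o; rr=np.hypot(*d.T); s=(abs(d[:,1])>.0075)&(abs(rr-r)<.0025)
            A=np.c_[2*P[s],np.ones(s.sum())]; x=np.linalg.lstsq(A,(P[s]**2).sum(1),rcond=None)[0]; o=x[:2]; r=np.sqrt(x[2]+o@o)
        d=P-o; a=np.arctan2(d[:,1],d[:,0]); rr=np.hypot(*d.T)
        up=P[(rr>.0175)&(d[:,0]>0)].mean(0) ; lo=P[(rr>.0175)&(d[:,0]<0)].mean(0); ax=up-lo
        out.append((o,r,np.arctan2(ax[1],ax[0]),rr[d[:,0]>0].max(),rr[d[:,0]<0].max()))
    return out
for z in (.130,.134,.138,.142):
    f=fit(z); print(z,[(a[0].round(4),*np.round(a[1:],4)) for a in f], "dy",f[0][0]-f[1][0])
# deck plate/cleaner direction
E
```

```text
blob 1 [ 303   89   42   63 1742] (np.int64(322), np.int64(120))
blob 1 [ 220   87   42   63 1746] (np.int64(238), np.int64(118))
0.13 [(array([ 0.5251, -0.2937]), np.float64(0.0152), np.float64(0.0623), np.float64(0.0225), np.float64(0.0215)), (array([ 0.5251, -0.2921]), np.float64(0.0152), np.float64(0.0452), np.float64(0.0228), np.float64(0.0209))] dy [ 3.26228139e-05 -1.63728993e-03]
0.134 [(array([ 0.5252, -0.2932]), np.float64(0.0149), np.float64(0.0581), np.float64(0.0221), np.float64(0.0211)), (array([ 0.5251, -0.2926]), np.float64(0.0149), np.float64(0.047), np.float64(0.0224), np.float64(0.0205))] dy [ 4.21634034e-05 -5.86572635e-04]
0.138 [(array([ 0.5252, -0.2927]), np.float64(0.0146), np.float64(0.0624), np.float64(0.0217), np.float64(0.0207)), (array([ 0.5251, -0.2931]), np.float64(0.0147), np.float64(0.0447), np.float64(0.022), np.float64(0.0201))] dy [5.80566188e-05 4.65481106e-04]
0.142 [(array([ 0.5252, -0.2921]), np.float64(0.0144), np.float64(0.0579), np.float64(0.0213), np.float64(0.0204)), (array([ 0.5252, -0.2937]), np.float64(0.0144), np.float64(0.0511), np.float64(0.0216), np.float64(0.0198))] dy [9.50102382e-05 1.51538996e-03]
```

View pics/neckc.png

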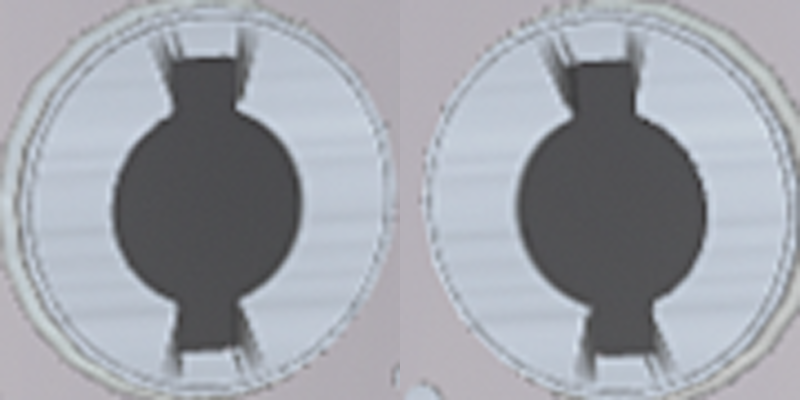

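Neck: centre (0.5252, -0.2929), rim about 0.137 from two views, slot direction about 0.052 rad. The cap's bar is at 1.09 rad. Now I'll pick it up.

```bash
python3 - <<'E'
from h import *
from rig import manip, read_camera
def st(s):
    o=manip.get_obs(); print(s,round(o["t"],2),o["tcp_pos"].round(4),o["force"].round(2),o["ft_torque"].round(3),round(o["grip_width"],4),o["gripper_force"].round(1),o["joints"].round(2)[5])
R=down(1.0917-np.pi/2); x,y=.4788,.0553
manip.movep([x,y,.16],R); st("above")
manip.movel([x,y,.064],max_speed=.08); manip.dwell(.2); st("down")
manip.gripper_close(); manip.dwell(.2); st("closed")
c=read_camera("wrist"); cv2.imwrite("pics/grip.png",c["image"])
manip.movel([x,y,.27],max_speed=.15); manip.dwell(.2); st("lifted")
E
```

```text
Traceback (most recent call last):
AttributeError: 'float' object has no attribute 'round'
```

```bash
cat >> h.py <<'E'
from rig import manip
def st(s):
    o=manip.get_obs(); print(s,round(o["t"],2),o["tcp_pos"].round(4),o["force"].round(2),o["ft_torque"].round(3),round(o["grip_width"],4),round(o["gripper_force"],1),o["joints"].round(2)[5]); return o
E
python3 - <<'E'
from h import *
from rig import read_camera
x,y=.4788,.0553; st("above")
manip.movel([x,y,.064],max_speed=.08); manip.dwell(.2); st("down")
manip.gripper_close(); manip.dwell(.2); st("closed")
c=read_camera("wrist"); cv2.imwrite("pics/grip.png",c["image"])
manip.movel([x,y,.27],max_speed=.15); manip.dwell(.2); st("lifted")
E
```

```text
above 7.64 [0.4791 0.0547 0.1603] [-0.14 -0.49  0.24] [-0.004 -0.064  0.041] 0.0858 0.0 2.22
down 9.19 [0.479  0.0554 0.0643] [-0.39 -0.02 -1.12] [-0.088 -0.001 -0.006] 0.0854 0.0 2.22
closed 10.03 [0.4789 0.0553 0.0642] [-1.12 -0.57  2.89] [-0.067  0.196 -0.007] 0.0148 61.3 2.22
lifted 11.81 [0.4786 0.0552 0.2695] [ 0.47 -0.12 -1.81] [-0.033  0.011 -0.042] 0.0144 60.9 2.22
```

View pics/grip.png

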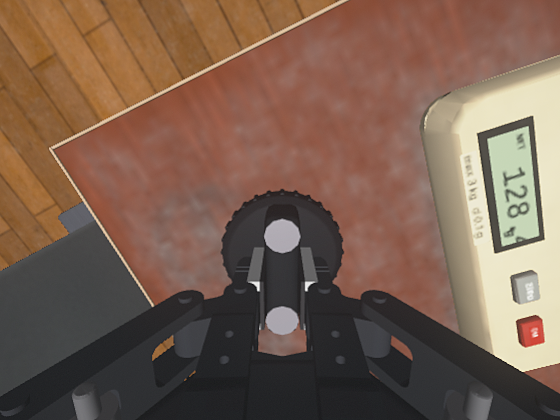

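The bar is held centrally between the fingers, with its discs at (283,237) and (282,320). Next I carry it over the neck, check its in-hand offset, then lower it step by step with the force watched.

```bash
python3 - <<'E'
from h import *
from rig import read_camera
N=np.array([.5252,-.2929]); R=down(.052-np.pi/2)
manip.movep([*N,.245],R); manip.dwell(.3); o=st("pre"); f0=o["force"][2]
c=read_camera("wrist"); g=cv2.cvtColor(c["image"],cv2.COLOR_BGR2HSV)
m=((g[...,1]<50)&(g[...,2]>110)).astype(np.uint8); B=[]
for u,v in((283,237),(282,320)):
    w=np.zeros_like(m); cv2.circle(w,(u,v),24,1,-1); n,l,s,ce=cv2.connectedComponentsWithStats(m*w); i=l[v,u]; B.append(ce[i]); 
P=plane(c,B,o["tcp_pos"][2]-.003); L=(P-o["tcp_pos"])@o["ee_rot"]; print(np.round(B,1),L.round(4),"mid",L.mean(0).round(4),"len",np.linalg.norm(L[0]-L[1]))
for z in np.r_[.206,.202,.200,.198,.197,.196,.195,.194,.193,.192,.191,.190,.189]:
    manip.movel([*N,z],max_speed=.03); manip.dwell(.1); f=manip.get_obs(); d=f["force"]-o["force"]; print(z,f["tcp_pos"].round(4),d.round(1),(f["ft_torque"]-o["ft_torque"]).round(2))
    if d[2]>5: break
E
```

```text
pre 13.43 [ 0.5255 -0.2921  0.2452] [-1.12  1.23 -0.45] [ 0.035 -0.036 -0.008] 0.0149 60.9 1.87
[[281.8 235.6]
 [281.7 320. ]] [[ 0.022   0.001   0.003 ]
 [-0.0213  0.0009  0.003 ]] mid [0.0004 0.0009 0.003 ] len 0.04325954767475069
0.206 [ 0.5253 -0.2929  0.2062] [ 1.2 -1.1 -1.4] [-0.02  0.07  0.03]
0.202 [ 0.5252 -0.2929  0.202 ] [ 0.3 -0.6 -1.2] [-0.02  0.07 -0.01]
0.2 [ 0.5252 -0.2929  0.2   ] [ 1.8 -2.1 -2. ] [-0.08  0.05  0.02]
0.198 [ 0.5252 -0.2929  0.198 ] [ 0.8 -1.5 -1.4] [-0.04  0.05 -0.02]
0.197 [ 0.5252 -0.2929  0.197 ] [ 1.6 -1.4 -0.7] [-0.02  0.05  0.  ]
0.196 [ 0.5252 -0.2929  0.196 ] [ 0.5 -0.6 -0.8] [-0.02  0.05  0.06]
0.195 [ 0.5252 -0.2929  0.195 ] [ 1.3 -1.5 -0.9] [ 0.    0.07 -0.01]
0.194 [ 0.5252 -0.2929  0.194 ] [ 1.5 -0.9 -0.9] [-0.02  0.01 -0.02]
0.193 [ 0.5252 -0.2929  0.193 ] [ 1.2 -0.9 -1.7] [-0.05 -0.    0.03]
0.192 [ 0.5252 -0.2929  0.192 ] [ 2.4 -1.9 -1. ] [-0.02  0.08  0.01]
0.191 [ 0.5252 -0.2929  0.191 ] [ 1.3 -1.6 -0.8] [-0.02  0.02 -0.03]
0.19 [ 0.5252 -0.2929  0.19  ] [ 2.5 -0.5 -0.7] [-0.04  0.05 -0.  ]
0.189 [ 0.5252 -0.2929  0.189 ] [ 0.9 -1.8 -0.6] [ 0.02  0.05 -0.05]
```

```bash
python3 - <<'E'
from h import *
N=np.array([.5252,-.2929]); b=-1.4
z=.1885
while z>.183:
    manip.movel([*N,z],max_speed=.01); manip.dwell(.15)
    F=np.mean([(manip.dwell(.02),manip.get_obs()["force"])[1] for _ in range(3)],0); f=manip.get_obs()
    print(round(z,5),f["tcp_pos"].round(4),F.round(1),f["ft_torque"].round(2),round(f["t"],1))
    if F[2]-b>21: break
    z-=.0005 if F[2]-b<8 else .0002
E
```

```text
0.1885 [ 0.5252 -0.2929  0.1885] [-0.1  0.6 -1.2] [ 0.02 -0.05 -0.01] 19.7
0.188 [ 0.5252 -0.2929  0.188 ] [-0.  -0.2 -1. ] [ 0.02  0.04 -0.02] 20.2
0.1875 [ 0.5252 -0.2929  0.1875] [-0.  -0.2 -1.5] [0.02 0.06 0.01] 20.6
0.187 [ 0.5252 -0.2929  0.1871] [ 0.6  0.2 -0.3] [ 0.01 -0.01 -0.  ] 21.1
0.1865 [ 0.5253 -0.293   0.1868] [-0.6  0.2  2.6] [0.2  0.12 0.02] 21.5
0.186 [ 0.5253 -0.293   0.1864] [-1.2  0.6  5.6] [0.44 0.43 0.  ] 22.0
0.1855 [ 0.5253 -0.293   0.1863] [-1.3  2.1  6.9] [0.64 0.6  0.01] 22.4
0.1853 [ 0.5253 -0.293   0.1862] [-1.5  1.8  7.3] [0.67 0.63 0.03] 22.9
0.1851 [ 0.5254 -0.293   0.1862] [-1.9  1.6  8.2] [ 0.75  0.77 -0.09] 23.3
0.1849 [ 0.5254 -0.293   0.1861] [-2.   1.9  9. ] [0.84 0.78 0.02] 23.8
0.1847 [ 0.5254 -0.293   0.1861] [-2.5  2.2  9.2] [0.95 0.89 0.02] 24.2
0.1845 [ 0.5254 -0.2931  0.186 ] [-2.8  3.1 10.3] [1.   0.91 0.05] 24.7
0.1843 [ 0.5254 -0.2931  0.186 ] [-2.6  2.  10.6] [1.03 1.01 0.05] 25.1
0.1841 [ 0.5254 -0.2931  0.1859] [-2.3  2.3 11.6] [1.05 1.12 0.  ] 25.6
0.1839 [ 0.5254 -0.2931  0.1859] [-3.5  3.3 11.8] [1.25 1.16 0.  ] 26.0
0.1837 [ 0.5254 -0.2931  0.1858] [-3.2  3.4 12.1] [1.31 1.22 0.02] 26.5
0.1835 [ 0.5254 -0.2931  0.1857] [-3.2  3.4 13.4] [ 1.35  1.31 -0.01] 26.9
0.1833 [ 0.5254 -0.2931  0.1857] [-3.9  3.1 13. ] [ 1.41  1.35 -0.03] 27.4
0.1831 [ 0.5254 -0.2931  0.1856] [-3.7  4.2 14.8] [ 1.52  1.46 -0.03] 27.8
```

The lugs are in the slots and the seal touched at TCP z of about 0.187. The arm yields at around 6 N/mm. I'll press to about 21 N and start a careful turn, watching the moment about z.

```bash
cat >> h.py <<'E'
def rd(n=3,dt=.015):
    L=[]
    for _ in range(n): manip.dwell(dt); L.append(manip.get_obs())
    o=L[-1]; y=o["ee_rot"][:,1]
    return np.mean([q["force"] for q in L],0),np.mean([q["ft_torque"] for q in L],0),np.arctan2(y[1],y[0]),o
E
python3 - <<'E'
from h import *
N=np.array([.5252,-.2929]); a0=.052-np.pi/2; z=.1828
for _ in range(6):
    manip.movel([*N,z],max_speed=.01); F,T,a,o=rd(4,.03); print(round(z,5),o["tcp_pos"].round(4),F.round(1),T.round(2),o["ee_rot"][:,2].round(4),round(o["t"],2))
    if F[2]>19: break
    z-=.0003
for d in np.arange(.02,.17,.02):
    manip.movel([*N,z],down(a0-d)); F,T,a,o=rd(); print("turn",round(d,3),round(a0-a,3),F.round(1),T.round(3),o["tcp_pos"].round(4),round(o["t"],2))
    if abs(T[2])>.27: break
E
```

```text
0.1828 [ 0.5254 -0.2932  0.1856] [-4.   4.2 15.4] [1.61 1.54 0.01] [ 0.0024 -0.0017 -1.    ] 28.2
0.1825 [ 0.5255 -0.2931  0.1855] [-4.3  3.9 15.9] [1.74 1.68 0.01] [ 0.0026 -0.0018 -1.    ] 28.58
0.1822 [ 0.5255 -0.2932  0.1854] [-4.5  5.  17.4] [1.85 1.82 0.02] [ 0.0028 -0.0019 -1.    ] 28.97
0.1819 [ 0.5255 -0.2932  0.1853] [-4.8  4.8 18.1] [ 1.96  1.93 -0.01] [ 0.003  -0.0021 -1.    ] 29.35
0.1816 [ 0.5255 -0.2932  0.1852] [-4.9  5.3 18.7] [2.08 2.   0.01] [ 0.0031 -0.0022 -1.    ] 29.73
0.1813 [ 0.5255 -0.2932  0.1851] [-5.5  5.9 20. ] [2.21 2.12 0.02] [ 0.0033 -0.0023 -1.    ] 30.12
turn 0.02 0.019 [-5.5  5.1 19.7] [2.016 1.932 0.065] [ 0.5257 -0.2933  0.1851] 30.42
turn 0.04 0.039 [-4.7  5.6 19.5] [2.248 1.804 0.054] [ 0.5258 -0.2931  0.1852] 30.72
turn 0.06 0.059 [-4.4  6.1 19.4] [2.373 1.727 0.06 ] [ 0.5259 -0.293   0.1851] 31.02
turn 0.08 0.079 [-4.   6.  19.7] [ 2.48  1.66 -0.  ] [ 0.526  -0.2929  0.1852] 31.32
turn 0.1 0.099 [-3.8  6.9 20.3] [ 2.632  1.622 -0.046] [ 0.5261 -0.2928  0.1851] 31.62
turn 0.12 0.119 [-3.1  7.3 19.1] [2.643 1.621 0.101] [ 0.526  -0.2928  0.1851] 31.92
turn 0.14 0.139 [-4.3  6.2 20.1] [2.694 1.552 0.084] [ 0.5261 -0.2927  0.1851] 32.22
turn 0.16 0.159 [-3.3  6.8 19.8] [2.729 1.572 0.053] [ 0.5261 -0.2927  0.1851] 32.52
```

```bash
python3 - <<'E'
from h import *
N=np.array([.5252,-.2929]); a0=.052-np.pi/2; d=.16; z=.1813
while d<1.9:
    d+=.035
    if d>.35: z=min(.1835,z+.0004)
    manip.movel([*N,z],down(a0-d)); F,T,a,o=rd(3,.01); print(round(d,3),round(d-(a0-a)%(2*np.pi),4),F.round(1),T.round(3),o["tcp_pos"].round(4)[2],round(o["t"],2))
    if abs(T[2])>.18: break
E
```

```text
0.195 0.0009 [-3.8  7.3 20.4] [ 2.809  1.617 -0.047] 0.1852 32.79
0.23 0.0009 [-4.5  7.7 20.1] [2.876 1.525 0.011] 0.1851 33.07
0.265 0.0009 [-4.   7.2 19.4] [ 2.938  1.533 -0.108] 0.1851 33.34
0.3 0.001 [-3.8  7.5 20.2] [ 2.981  1.546 -0.016] 0.1851 33.62
0.335 0.001 [-3.9  7.7 20.2] [2.97  1.444 0.009] 0.1852 33.89
0.37 0.0008 [-3.4  7.5 18.5] [ 2.862  1.381 -0.064] 0.1853 34.17
0.405 0.0008 [-2.9  7.1 17.7] [2.674 1.241 0.031] 0.1854 34.44
0.44 0.0006 [-3.1  6.3 15.9] [ 2.538  1.09  -0.065] 0.1855 34.72
0.475 0.0006 [-2.5  5.7 15.1] [ 2.365  0.958 -0.028] 0.1856 34.99
0.51 0.0005 [-2.7  5.5 13.7] [ 2.199  0.857 -0.078] 0.1858 35.27
0.545 0.0004 [-1.9  5.5 13.3] [ 2.086  0.801 -0.085] 0.1858 35.54
0.58 0.0004 [-2.3  5.6 13.6] [ 2.018  0.837 -0.096] 0.1858 35.82
0.615 0.0005 [-2.   5.1 13.4] [ 2.     0.782 -0.067] 0.1857 36.09
0.65 0.0005 [-1.6  5.6 13. ] [ 2.032  0.808 -0.071] 0.1857 36.37
0.685 0.0005 [-2.3  5.2 12.9] [ 2.042  0.804 -0.07 ] 0.1857 36.64
0.72 0.0006 [-1.8  6.  13. ] [ 2.087  0.792 -0.033] 0.1858 36.92
0.755 0.0005 [-2.2  5.1 13.1] [ 2.104  0.738 -0.044] 0.1857 37.19
0.79 0.0005 [-2.   5.4 12.9] [ 2.107  0.705 -0.036] 0.1857 37.47
0.825 0.0006 [-1.4  4.9 12.4] [ 2.154  0.656 -0.091] 0.1857 37.74
0.86 0.0006 [-1.4  6.  12.7] [ 2.169  0.652 -0.06 ] 0.1857 38.02
0.895 0.0006 [-1.1  5.9 13. ] [ 2.272  0.578 -0.041] 0.1857 38.29
0.93 0.0006 [-1.9  6.3 13.1] [ 2.235  0.627 -0.063] 0.1858 38.57
0.965 0.0005 [-1.4  6.  12.9] [ 2.231  0.663 -0.091] 0.1858 38.84
1.0 0.0006 [-1.6  4.8 13.3] [ 2.138  0.669 -0.053] 0.1858 39.12
1.035 0.0006 [-1.8  5.7 13.1] [ 2.229  0.646 -0.049] 0.1857 39.39
1.07 0.0006 [-1.6  5.7 13.3] [ 2.172  0.655 -0.056] 0.1858 39.67
1.105 0.0009 [-1.3  5.1 12.9] [2.151 0.64  0.148] 0.1858 39.94
1.14 0.0012 [-1.6  5.5 13.1] [2.158 0.66  0.276] 0.1858 40.22
```

The stop is met at about 1.09 rad, with the moment rising to 0.28. Now fine steps, counting the torque drops.

```bash
python3 - <<'E'
from h import *
N=np.array([.5252,-.2929]); a0=.052-np.pi/2; d=1.14; z=.1835; n=0; pk=.276; armed=True
while d<1.5 and n<2:
    d+=.012
    manip.movel([*N,z],down(a0-d)); F,T,a,o=rd(3,.01); t=T[2]
    if armed and t<pk-.13: n+=1; armed=False; pk=t; print("CLICK",n)
    if not armed and t>.15: armed=True
    pk=max(pk,t) if armed else t
    print(round(d,3),round(d-(a0-a)%(2*np.pi),4),F[2].round(1),t.round(3),round(o["t"],2))
E
```

```text
1.152 0.0016 13.1 0.358 40.49
1.164 0.0017 12.8 0.429 40.77
1.176 0.0018 12.9 0.482 41.04
1.188 0.0019 12.6 0.537 41.32
1.2 0.002 12.9 0.585 41.59
1.212 0.002 11.4 0.594 41.87
1.224 0.0018 13.0 0.53 42.14
CLICK 1
1.236 0.0013 12.9 0.215 42.42
CLICK 2
1.248 0.0008 12.6 0.004 42.69
```

The "second" drop was just the tail of the first, so there's been one click, at about 1.23 rad. Going on to the second one.

```bash
python3 - <<'E'
from h import *
N=np.array([.5252,-.2929]); a0=.052-np.pi/2; d=1.248; z=.1835; pk=0
while d<1.46:
    d+=.012
    manip.movel([*N,z],down(a0-d)); F,T,a,o=rd(3,.01); t=T[2]; pk=max(pk,t)
    print(round(d,3),round(d-(a0-a)%(2*np.pi),4),F[2].round(1),t.round(3),round(o["t"],2))
    if pk>.3 and t<pk-.35: print("CLICK"); break
E
```

```text
1.26 0.0009 13.3 0.107 42.97
1.272 0.0012 12.6 0.195 43.24
1.284 0.0014 12.5 0.28 43.52
1.296 0.0016 12.9 0.329 43.79
1.308 0.0017 12.4 0.389 44.07
1.32 0.0018 12.8 0.485 44.34
1.332 0.002 12.5 0.547 44.62
1.344 0.0011 12.8 0.113 44.89
CLICK
```

The spacing was only about 0.11 rad, less than a tooth, so I'll check the bar's angle in the grip by camera.

```bash
python3 - <<'E'
from h import *
from rig import read_camera
F,T,a,o=rd(); print(T.round(3),F.round(1),round(o["t"],2),round(o["grip_width"],4))
c=read_camera("wrist"); im=c["image"]; g=cv2.cvtColor(im,cv2.COLOR_BGR2HSV)
m=((g[...,1]<50)&(g[...,2]>110)).astype(np.uint8); B=[]
for u,v in((282,236),(282,320)):
    w=np.zeros_like(m); cv2.circle(w,(u,v),26,1,-1); n,l,s,ce=cv2.connectedComponentsWithStats(m*w); i=1+np.argmax(s[1:,4]); B.append(ce[i]); print(s[i])
P=plane(c,B,o["tcp_pos"][2]-.003); L=(P-o["tcp_pos"])@o["ee_rot"]; dd=L[0]-L[1]; print(np.round(B,1),L.round(4),np.arctan2(dd[1],dd[0]))
w=(P[0]-P[1]); print("bar world",np.arctan2(w[1],w[0]),"turned",.052-np.arctan2(w[1],w[0]))
cv2.imwrite("pics/turned.png",im[150:400,130:430])
E
```

```text
[2.08  0.488 0.098] [-1.4  5.6 12.6] 44.94 0.0149
[264 220  37  34 942]
[266 307  33  29 738]
[[282.1 236.2]
 [282.2 320.8]] [[ 0.0231  0.001   0.003 ]
 [-0.0202  0.001   0.003 ]] -0.0012224507467026757
bar world -1.2897184312496903 turned 1.3417184312496904
```

View pics/turned.png

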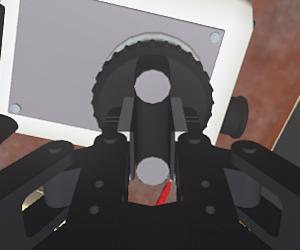

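The bar has not slipped in the grip (1.342 rad turned, tool agrees), so it is at most 0.29 rad past the stop. The first, rounded hump may not have been a ratchet click, while the sharp drop at 1.338 looks like one. I'll go on until the next sharp drop, which would come at about 1.51 if 1.338 was the first.

```bash
python3 - <<'E'
from h import *
N=np.array([.5252,-.2929]); a0=.052-np.pi/2; d=1.344; z=.1835; pk=0
while d<1.53:
    d+=.01
    manip.movel([*N,z],down(a0-d)); F,T,a,o=rd(3,.01); t=T[2]; pk=max(pk,t)
    print(round(d,3),round(d-(a0-a)%(2*np.pi),4),F[2].round(1),t.round(3),round(o["t"],2))
    if pk>.25 and t<pk-.25: print("DROP"); break
E
```

```text
1.354 0.0015 12.9 0.369 45.27
1.364 0.0016 12.8 0.389 45.54
1.374 0.0017 12.4 0.436 45.82
1.384 0.0017 12.8 0.451 46.09
1.394 0.0019 12.6 0.504 46.37
1.404 0.0019 13.5 0.531 46.64
1.414 0.0013 12.2 0.186 46.92
DROP
```

Drops came at 1.236, 1.338 and 1.409 rad. The 1.055→1.236→1.409 spacing fits two 0.175 rad teeth, and the middle drop is unclear. To check, I'll back off, which drives the core back firmly, and return: torque should start again at the stop angle (1.055) plus 0.175 per click.

```bash
python3 - <<'E'
from h import *
N=np.array([.5252,-.2929]); a0=.052-np.pi/2; z=.1835
for d in [1.38,1.34,1.28,1.20,1.27,1.31,1.34,1.36,1.38,1.40,1.42,1.44,1.46]:
    manip.movel([*N,z],down(a0-d)); F,T,a,o=rd(3,.01); t=T[2]
    print(round(d,3),F.round(1),T.round(3),round(o["tcp_pos"][2],4),round(o["t"],2))
    if t>.2 and d>1.2: break
E
```

```text
1.38 [-1.2  5.4 13. ] [2.175 0.449 0.128] 0.1858 47.19
1.34 [-1.3  5.8 13.3] [2.125 0.615 0.096] 0.1858 47.47
1.28 [-2.   5.8 12.9] [2.149 0.83  0.07 ] 0.1857 47.74
1.2 [-2.7  6.  13.1] [2.062 0.947 0.068] 0.1857 48.02
1.27 [-1.7  5.4 13.1] [ 2.058  0.808 -0.126] 0.1857 48.29
1.31 [-1.3  5.5 12.1] [ 2.124  0.567 -0.006] 0.1857 48.57
1.34 [-0.9  5.8 13. ] [ 2.211  0.491 -0.025] 0.1858 48.84
1.36 [-1.4  5.8 13.2] [2.209 0.461 0.021] 0.1858 49.12
1.38 [-1.4  5.7 13. ] [2.21  0.424 0.068] 0.1858 49.39
1.4 [-1.4  6.2 12.2] [2.21  0.444 0.017] 0.1858 49.67
1.42 [-1.   5.2 12.5] [2.217 0.37  0.043] 0.1858 49.94
1.44 [-1.   6.  13.1] [2.183 0.34  0.123] 0.1858 50.22
1.46 [-1.3  5.5 12.6] [2.22  0.316 0.201] 0.1858 50.49
```

Torque onset is at about 1.44 rad against about 1.09 before, 0.35 apart, so exactly two clicks. I relax, release and back away.

```bash
python3 - <<'E'
from h import *
from rig import read_camera
N=np.array([.5252,-.2929]); a0=.052-np.pi/2; R=down(a0-1.41)
manip.movel([*N,.1835],R); manip.movel([*N,.1858],R,max_speed=.02); st("relaxed")
manip.let_go(); manip.dwell(.2); st("open")
manip.movel([*N,.30],R,max_speed=.12); manip.dwell(.2); st("up")
c=read_camera("wrist"); im=c["image"]; g=cv2.cvtColor(im,cv2.COLOR_BGR2HSV)
uv,_=cv2.projectPoints(np.array([[*N,.184]]),cv2.Rodrigues(np.array(c["R"]))[0],np.array(c["t"]),K(c),np.array(c["distortion"])); u,v=uv.ravel().astype(int)
m=((g[...,1]<50)&(g[...,2]>110)).astype(np.uint8); w=np.zeros_like(m); cv2.circle(w,(u,v),38,1,-1)
n,l,s,ce=cv2.connectedComponentsWithStats(m*w); B=[ce[i] for i in range(1,n) if 60<s[i,4]<800]; P=plane(c,B,.184); print(P.round(4)); d=P[0]-P[1]; print("mid",P.mean(0).round(4),"bar turned",(.052-np.arctan2(d[1],d[0]))%np.pi,len(B))
cv2.imwrite("pics/final.png",im)
E
```

```text
relaxed 51.01 [ 0.5261 -0.2924  0.1863] [2.05 4.51 6.08] [ 1.576 -0.626  0.047] 0.015 61.9 0.46
open 51.89 [ 0.5252 -0.2929  0.1859] [ 0.29 -0.34 -0.68] [0.034 0.025 0.03 ] 0.0853 0.0 0.46
up 53.19 [ 0.525  -0.2928  0.2994] [-0.5  -0.76 -0.03] [-0.007  0.017 -0.005] 0.0855 0.0 0.46
[[ 0.5303 -0.3155  0.184 ]]Traceback (most recent call last):
  File "<stdin>", line 10, in <module>
IndexError: index 1 is out of bounds for axis 0 with size 1
```

```bash
python3 - <<'E'
from h import *
from rig import read_camera
c=read_camera("wrist"); im=c["image"]; g=cv2.cvtColor(im,cv2.COLOR_BGR2GRAY)
uv,_=cv2.projectPoints(np.array([[.525,-.293,.184]]),cv2.Rodrigues(np.array(c["R"]))[0],np.array(c["t"]),K(c),np.array(c["distortion"])); u,v=uv.ravel().astype(int); print(u,v)
cv2.imwrite("pics/final.png",im)
m=(g>130).astype(np.uint8); n,l,s,ce=cv2.connectedComponentsWithStats(m)
for i in range(1,n):
    if 80<s[i,4]<900 and np.hypot(*(ce[i]-[u,v]))<60: print(s[i],ce[i].round(1),plane(c,ce[i],.184).round(4))
E
```

```text
280 211
[271 174  20  20 300] [280.  183.5] [[ 0.5303 -0.3155  0.184 ]]
```

View pics/final.png

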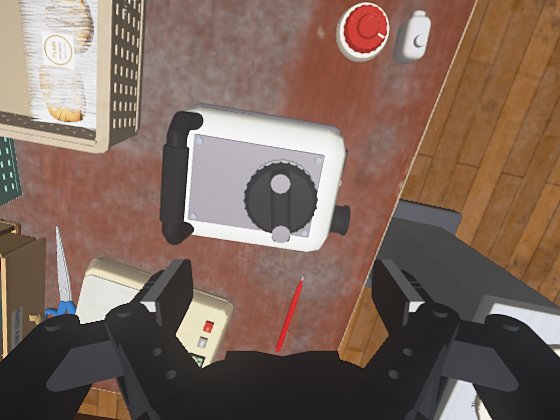

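The final view shows the cap seated and centred on the neck. Its bar discs are at (280,184) and (281,235), still in line with the tool, and the pen, timer and counter are undisturbed. Handing in.

```bash
python3 -c "
from rig import hand_in
print(hand_in())"
```

```text
the job is handed in; nothing more can be done
None
```

I handed the job in with the cap locked in the filler neck, two ratchet clicks past its stop by my torque readings (the click count is inferred, not seen), the gripper clear, and the pen, timer and tally counter not touched; no verdict came back.

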